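# Point out the watering job and start the timer

## Robot

A 6-joint arm with a two-finger parallel gripper is mounted at the origin on the work surface. World frame = base frame: x ahead of the robot, y to its left, z up, the work surface at z = 0. Lengths are in m, angles in rad, forces in N, time in s.
With the tool pointing down it reaches from about 0.3 to 0.85 m from the base axis. Payload 4.2 kg.
Tool frame: the origin (TCP) lies at the very end of the fingers, on their centre line; the grasp point (between the pads) lies 19 mm behind it; z points along the fingers, y is the line along which they close (so a half turn about z gives the same grasp; the last joint's range is limited). The gripper opens to 91 mm and grips with 3 to 60 N. Pads are 32 mm wide; open, the fingers measure 118 mm over their backs; the gripper's body (76 mm by 178 mm) begins 60 mm behind the grasp point.
Start: joints at [-1.149, 0.32, 1.565, -0, 1.257, -0.02], TCP at [0.246, -0.52, 0.214] pointing down, gripper open.
Joint ranges: [-3.11, 3.11], [-0.84, 2.01], [0.21, 2.61], [-1.34, 4.49], [0.05, 2.63], [-2.56, 2.56]. Speed limits (rad/s): [2.57, 2.57, 3.14, 3.14, 3.14, 3.14].

## Interface

Orientations are given as a 3x3 rotation matrix whose columns are the frame's x, y, z axes.
In Python, from cell import readout, grab_frame, calibration, ticket gives the robot as it stands. The module is installed in compiled form; this text tells all that it offers.
- The arm moves only by the shell command python3 -m creep 'ROWS'. ROWS is text: rows parted by semicolons, each of 7 numbers parted by spaces: the shift along the tool's x, y, z normalised to -1 to 1, where 1 is 5 cm, then the turn, a rotation vector about the tool's x, y, z normalised to -1 to 1, where 1 is 45 degrees, then the opening, from 0 (shut) to 1 (fully open). A call has 1 to 10 rows; each row shifts and turns the commanded pose from where the row before left it, along the tool's axes as they then stand; what a row does not reach is not made up. A row lasts 1/8 s, in which the tool goes at most 62.5 mm and 10.7 degrees, less where a joint would pass 70% of its speed; a pose out of reach is approached as far as the arm can. A call with a number of a shift or a turn outside -1 to 1 is refused whole. A call with a gripper value outside its range is refused whole. The fingers move at their own pace and stop on an object; the grip force is fixed at half the most. Time passes only in rows, so rows that do not move let the fingers close. It gives the time, the measured TCP pose, the force and the opening at its end, in the units of the state.
- readout.observe(): the state, without advancing time (a new reading comes with each control period).
- grab_frame(name): name is "scene" or "top" or "wrist"; returns the picture (400x640x3 uint8, blue, green, red); there is no depth.
- calibration(name): a dict with "fx", "fy", "cx", "cy" (pixels), "origin" and "rotation" of the camera in the world. Camera axes: x right, y down, z forward; pixel columns grow to the right and rows downward; lengths in m; the calibration is good to about 2 mm. A picture is of the moment at which its call begins: read the wrist's pose just before it. calibration takes no time and is no camera call; for the wrist camera it gives the pose at the moment of the call.
- ticket.finish_job(): hands the job in, once; it reports no verdict.
The state is a dict: "clock": time; "joints": joint angles; "joint_velocities": joint speeds; "tau": joint torques, N m; "ee_pos": TCP position; "tcp_rot": TCP orientation; "contact_force": force on the tool from outside, world axes, zero at the start; "moment": the same for the moment, N m; "grip_width": finger opening in m.
Only numpy, scipy, OpenCV 4.12 (cv2) and the standard library are available. Lean on these libraries where they do the work, as an engineer would, in place of code of your own. Each camera call takes 0.05 s, during which the arm holds its last target. There are 200 camera calls.

## Task

Show the new helper the next watering job: point down at the mouth of the red sprinkling can with your fingertips about 3 cm above its middle and stay there for two seconds, then point in the same way at the middle of the white ceramic succulent bowl for two seconds, and last press the green button on the watering timer gently all the way down and let it come up again. Touch, lift or shift nothing but the button, and keep your hand well clear of everything you are not pointing at.

Things in the scene. Friction and masses are not known exactly. Their poses are not given: they have to be found in the camera images.
- can: red plastic sprinkling can, round, 100 mm across, rim 110 mm high, open top; a spout with a round rose runs out 146 mm along its +x and rises to 145 mm height, a loop handle reaches 95 mm to its -x, below rim height. Loose. Origin: centre of its underside, z up
- can_top (a point): centre of the can's open mouth, at rim height (110 mm above the bench)
- bowl: white ceramic succulent bowl, 132 mm across, 50 mm high, planted with one big grey-green rosette in the middle and three small ones around it. Loose. Origin: centre of its underside, z up
- bowl_top (a point): tip of the big middle rosette, 85 mm above the bench, the highest point of the planted bowl
- timer: white watering timer fixed to the bench, 100 (x) by 90 (y) by 36 mm high, black display on the +x half of its top, grey-housed green push button on the -x half. Origin: centre of its underside, z up
- timer_button_top (a point): centre of the top face of the green push button (34 mm across), 58 mm above the bench when up, 10 mm above its grey housing; moves down with it
- timer_button (a joint): travel of the green push button in m: 0 = up, 0.006 = fully down; it takes 4 N to push it fully down (under 4 N on the way) and springs back when let go
- pot: terracotta plant pot, 104 mm across the rim and 85 mm high, with one large plain green succulent (not a bowl); overall 120 mm high. Loose, must not be touched. Origin: centre of its underside, z up
- vase: glass propagation vase, bulbous, 86 mm across, rim 140 mm high, a green leafy cutting in it; overall 188 mm high. Loose, must not be touched. Origin: centre of its underside, z up
- planter: stainless steel bulb planter standing on its tube (72 mm across) with a wooden cross handle 120 mm long along its y; overall 207 mm high. Loose, must not be touched. Origin: centre of its underside, z up
- blue_bowl: empty blue ceramic bowl, 120 mm across, 55 mm high. Loose, must not be touched. Origin: centre of its underside, z up
- sprayer: brown (amber) glass spray bottle, 68 mm across, 191 mm high with its black spray head. Loose, must not be touched. Origin: centre of its underside, z up
- pot_top (a point): highest point of the pot, on its axis
- vase_top (a point): highest point of the vase, on its axis
- planter_top (a point): highest point of the planter, on its axis
- sprayer_top (a point): highest point of the sprayer, on its axis
- blue_bowl_rim (a point): centre of the empty blue bowl's mouth

How it is judged:
On the way, in this order (a step that is already met when the one before it is completed fails the run):
1. the hand points at the can's mouth from just above and dwells (horizontal distance between the grasp point and can_top below 0.045 m and z of the grasp point in the frame of can_top between 0 and 0.085 m), for 1.5 s.
2. the hand points at the succulent bowl from just above and dwells (horizontal distance between the grasp point and bowl_top below 0.045 m and z of the grasp point in the frame of bowl_top between 0 and 0.085 m), for 1.5 s.
3. the timer's green button is pressed down (value of joint timer_button above 0.0045 m and contact force between the fingers and timer above 0.5 N), for 0.05 s.
At the end, for the whole second after the job is handed in: The button is up again (under 1.5 mm of travel), and every loose thing stands upright and at rest within 10 mm of where it began (value of joint timer_button below 0.0015 m and distance of each of can, bowl, pot, vase, planter, blue_bowl, sprayer from where it was at the start of the episode below 0.01 m and angle between each of can, bowl, pot, vase, planter, blue_bowl, sprayer's own z axis and vertical below 0.1 rad and linear speed of each of can, bowl, pot, vase, planter, blue_bowl, sprayer below 0.02 m/s); the robot touches nothing.
It fails at once if the robot touches a loose thing (contact force between any of the fingers, the arm and can above 0.3 N or contact force between any of the fingers, the arm and bowl above 0.3 N or contact force between any of the fingers, the arm and pot above 0.3 N or contact force between any of the fingers, the arm and vase above 0.3 N or contact force between any of the fingers, the arm and planter above 0.3 N or contact force between any of the fingers, the arm and blue_bowl above 0.3 N or contact force between any of the fingers, the arm and sprayer above 0.3 N).
It fails at once if a loose thing is lifted or shifted by more than 10 mm (distance of any of can, bowl, pot, vase, planter, blue_bowl, sprayer from where it was at the start of the episode above 0.01 m).
It fails at once if the hand goes in close (grasp point within 60 mm) over a thing that was not to be pointed at (distance between the grasp point and pot_top below 0.06 m or distance between the grasp point and vase_top below 0.06 m or distance between the grasp point and planter_top below 0.06 m or distance between the grasp point and sprayer_top below 0.06 m or distance between the grasp point and blue_bowl_rim below 0.06 m).
It fails at once if the timer is pushed harder than 30 N (contact force between any of the fingers, the arm and timer above 30 N).
It also fails if it takes over 58 s, if anything falls off the work surface, if the arm or the gripper's body presses on something with over 40 N, if the wrist force passes 120 N, or if a joint passes its speed limit or range.

## Working session

There is one attempt and no reset: what is moved stays moved. The work goes in short steps, Python scripts to look and compute and a shell command to move; the robot and the scene stay as the last step left them, time stands still between calls to the robot, and variables do not carry over. Pictures are saved under pics/ and viewed, on a budget of 10 in all, crops included, one or two more only if the job needs it, and the job is handed in when it is done.

```bash
mkdir -p pics; python3 - <<'E'
from cell import readout, grab_frame, calibration
import cv2
for n in("scene","top"):
    cv2.imwrite(f"pics/{n}0.png",grab_frame(n)); c=calibration(n); print(n,c)
s=readout.observe(); print(s["clock"],s["ee_pos"],s["tcp_rot"],s["grip_width"])
E
```

```text
scene {'fx': 384.4440556143223, 'fy': 384.4440556143223, 'cx': 318.94848633337, 'cy': 198.02914341005985, 'origin': array([1.33221964, 0.23241169, 1.05579169]), 'rotation': array([[-2.95812412e-01,  7.26458250e-01, -6.20284958e-01],
       [ 9.55245585e-01,  2.24322026e-01, -1.92835426e-01],
       [-9.43307749e-04, -6.49567580e-01, -7.60303275e-01]])}
top {'fx': 366.4193457303575, 'fy': 366.4193457303575, 'cx': 322.959092532974, 'cy': 199.6188745736816, 'origin': array([ 0.4504221 , -0.00720918,  1.04501704]), 'rotation': array([[ 0.00973257, -0.98505645,  0.1719566 ],
       [-0.99982482, -0.01233577, -0.01407661],
       [ 0.01598747, -0.17178947, -0.98500395]])}
0.1 [ 0.2456592  -0.51939853  0.21321165] [[ 9.03990367e-01  4.27552309e-01 -6.62729688e-04]
 [ 4.27552823e-01 -9.03989251e-01  1.42034246e-03]
 [ 8.17018294e-06 -1.56732785e-03 -9.99998772e-01]] 0.09120890225055839
```

View pics/top0.png

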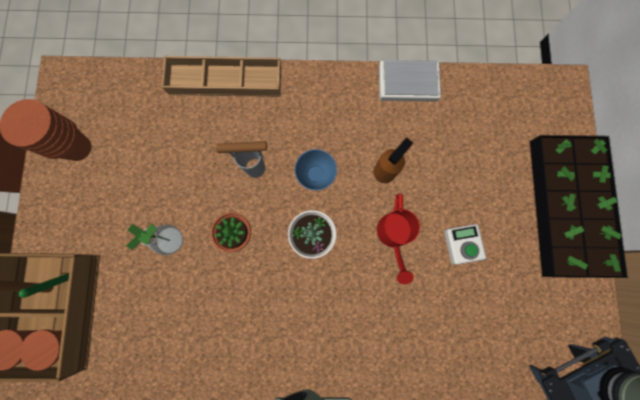

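View pics/scene0.png

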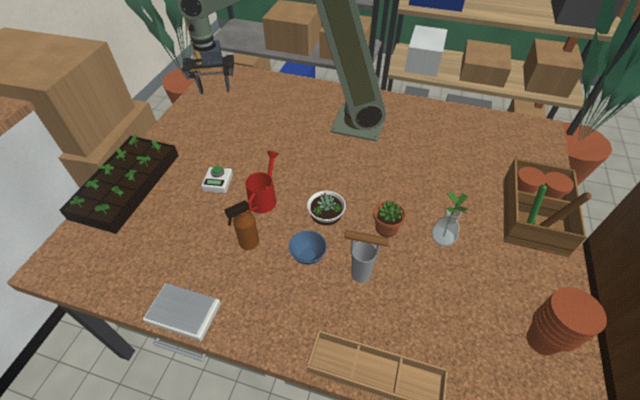

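The top view shows the can mouth at about (398,228), the white bowl at (312,234), the timer button at (470,250), the blue bowl at (316,169), the sprayer at (389,165), the pot at (231,232), the vase at (166,240) and the planter at (247,160). The scene view shows the same layout, with the hand at (210,65).

```bash
cat > h.py <<'E'
import numpy as np, cv2
from cell import readout, grab_frame, calibration
def ray(c,px,z):
    d=c["rotation"]@np.array([(px[0]-c["cx"])/c["fx"],(px[1]-c["cy"])/c["fy"],1]); o=np.array(c["origin"])
    return o+d*(z-o[2])/d[2]
def blobs(m,amin=20):
    cs,_=cv2.findContours(m.astype(np.uint8),cv2.RETR_EXTERNAL,cv2.CHAIN_APPROX_NONE)
    return sorted([c for c in cs if cv2.contourArea(c)>amin],key=cv2.contourArea,reverse=True)
def masks(im):
    h,s,v=[x.astype(int) for x in cv2.split(cv2.cvtColor(im,cv2.COLOR_BGR2HSV))]
    return dict(red=((h<4)|(h>174))&(s>170)&(v>60),white=(s<50)&(v>140),green=(h>50)&(h<85)&(s>90),blue=(h>98)&(h<125)&(s>100))
E
python3 - <<'E'
from h import *
np.set_printoptions(precision=3,suppress=True)
for n in("top","scene"):
    im=cv2.imread(f"pics/{n}0.png"); c=calibration(n); M=masks(im)
    for k,z in dict(red=.11,white=.05,green=.058,blue=.055).items():
        m=M[k].astype(np.uint8)
        if k=="red" and n=="top": m=cv2.morphologyEx(m,cv2.MORPH_OPEN,cv2.getStructuringElement(2,(17,17)))
        for b in blobs(m)[:7]:
            x,y,w,h=cv2.boundingRect(b); u=(x+w/2-.5,y+h/2-.5)
            (ex,ey),r=cv2.minEnclosingCircle(b)
            if 100<ex<530 and 100<ey<300: print(n,k,(x,y,w,h),ray(c,u,z)[:2],ray(c,(x+w,y+h/2),z)[:2]-ray(c,(x,y+h/2),z)[:2],cv2.contourArea(b))
c=calibration("top")
for nm,p,z in(("sprayer",(402,148),.18),("sprayerbody",(389,167),.08),("pot",(231,232),.1),("rose",(405,277),.14),("handle",(399,201),.09)): print(nm,ray(c,p,z))
E
```

```text
top red (378, 209, 41, 38) [ 0.543 -0.214] [ 0.001 -0.106] 1134.5
top white (0, 0, 640, 249) [ 0.843 -0.009] [ 0.029 -1.83 ] 39603.5
top white (288, 211, 48, 47) [0.529 0.009] [ 0.001 -0.13 ] 1747.0
top white (444, 224, 42, 41) [ 0.507 -0.407] [ 0.001 -0.115] 1188.5
top green (216, 218, 28, 29) [0.531 0.229] [ 0.001 -0.075] 337.5
top green (128, 225, 28, 23) [0.518 0.462] [ 0.001 -0.074] 267.5
top blue (296, 151, 40, 38) [0.708 0.   ] [ 0.002 -0.111] 1139.0
scene red (246, 151, 32, 62) [ 0.548 -0.213] [-0.032  0.103] 963.5
scene blue (290, 231, 25, 30) [ 0.716 -0.014] [-0.023  0.074] 393.0
sprayer [ 0.733 -0.213  0.18 ]
sprayerbody [ 0.711 -0.2    0.08 ]
pot [0.528 0.215 0.1  ]
rose [ 0.42  -0.221  0.14 ]
handle [ 0.616 -0.223  0.09 ]
```

```bash
python3 -m creep '0.3 -0.1 -0.2 0 0 0 0;0.7 -0.25 -0.2 0 0 0 0;0.7 -0.25 0 0 0 0 0;0.7 -0.25 0 0 0 0 0;0.7 -0.25 0 0 0 0 0;0.7 -0.25 0 0 0 0 0;0.7 -0.25 0 0 0 0 0;0.3 -0.1 0 0 0 0 0;0 0 0 0 0 0 0;0 0 0 0 0 0 0'
python3 - <<'E'
from h import *
np.set_printoptions(precision=3,suppress=True)
c=calibration("wrist"); im=grab_frame("wrist"); cv2.imwrite("pics/w1.png",im); np.save("w1.npy",c,allow_pickle=True)
s=readout.observe(); print(s["clock"],s["ee_pos"],s["tcp_rot"],c["origin"],c["rotation"])
E
```

```text
clock: 1.35
ee_pos: [0.4259, -0.341, 0.2341]
tcp_rot: [[0.904, 0.427, -0.0], [0.427, -0.904, -0.001], [-0.001, 0.0, -1.0]]
contact_force: [-1.2, -0.2, -1.1]
grip_width: 0.0005
1.4 [ 0.426 -0.341  0.234] [[ 0.904  0.427 -0.   ]
 [ 0.427 -0.904 -0.   ]
 [-0.001  0.    -1.   ]] [ 0.5   -0.305  0.404] [[ 0.427 -0.865 -0.262]
 [-0.904 -0.409 -0.125]
 [ 0.001  0.29  -0.957]]
```

View pics/w1.png

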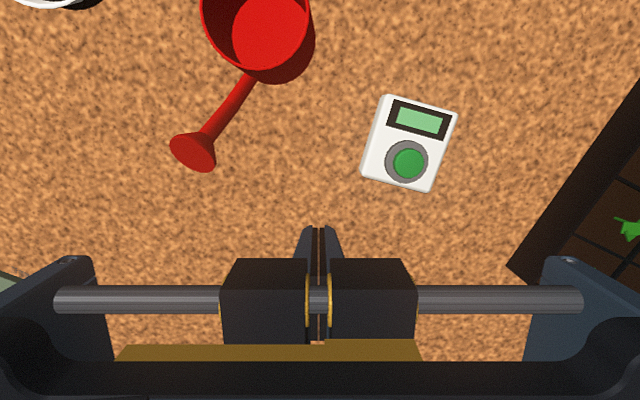

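The wrist view shows the shut fingertips at (318,230), the button at about (408,162), the rose at (193,152) and part of the can's mouth at about (262,20).

```bash
python3 - <<'E'
from h import *
np.set_printoptions(precision=3,suppress=True)
c=np.load("w1.npy",allow_pickle=True).item(); im=cv2.imread("pics/w1.png")
g=masks(im)["green"]
for b in blobs(g):
    x,y,w,h=cv2.boundingRect(b); 
    if 350<x<470: (ex,ey),r=cv2.minEnclosingCircle(b); print((x,y,w,h),ray(c,(ex,ey),.058),r*2/c["fx"]*.36)
ct=calibration("top"); it=cv2.imread("pics/top0.png")
h=cv2.cvtColor(it,cv2.COLOR_BGR2HSV); m=(h[...,0]>45)&(h[...,0]<90)&(h[...,1]>60)
m[:,:440]=0; m[:,490:]=0
for b in blobs(m,5): print("top",cv2.boundingRect(b),ray(ct,cv2.minEnclosingCircle(b)[0],.058))
bt=None
s=readout.observe();R=s["tcp_rot"]
print("to can",R.T@(np.array([.543,-.214,.145])-s["ee_pos"])/.05)
print("can->bowl",R.T@np.array([-.014,.223,0])/.05)
E
```

```text
(393, 148, 31, 30) [ 0.491 -0.421  0.058] 0.035108969953772856
top (455, 228, 21, 10) [ 0.535 -0.406  0.058]
top (465, 244, 13, 13) [ 0.491 -0.42   0.058]
to can [ 3.206 -1.299  1.778]
can->bowl [ 1.649 -4.153 -0.002]
```

```bash
python3 -m creep '0.3 -0.1 0 0 0 0 0;0.7 -0.3 0 0 0 0 0;0.7 -0.3 0 0 0 0 0;0.7 -0.3 0 0 0 0 0;0.5 -0.2 0 0 0 0 0;0.3 -0.1 0.2 0 0 0 0;0 0 0.3 0 0 0 0;0 0 0.3 0 0 0 0;0 0 0 0 0 0 0;0 0 0 0 0 0 0'
python3 - <<'E'
from h import *
np.set_printoptions(precision=3,suppress=True)
c=calibration("wrist"); im=grab_frame("wrist"); t=grab_frame("top")
cv2.imwrite("pics/w2.png",np.hstack([cv2.resize(im,(400,250)),cv2.resize(t[120:300,220:508],(400,250))]))
s=readout.observe(); print(s["clock"],s["ee_pos"])
m=masks(im)["white"]; m[200:]=0
for b in blobs(m)[:3]:
    print(cv2.boundingRect(b),ray(c,cv2.minEnclosingCircle(b)[0],.05))
E
```

```text
clock: 2.65
ee_pos: [0.5431, -0.2138, 0.1941]
tcp_rot: [[0.904, 0.427, 0.0], [0.427, -0.904, -0.0], [0.0, 0.0, -1.0]]
contact_force: [0.0, 0.6, 0.2]
grip_width: 0.0003
2.75 [ 0.543 -0.214  0.195]
(34, 33, 139, 142) [0.534 0.01  0.05 ]
```

View pics/w2.png

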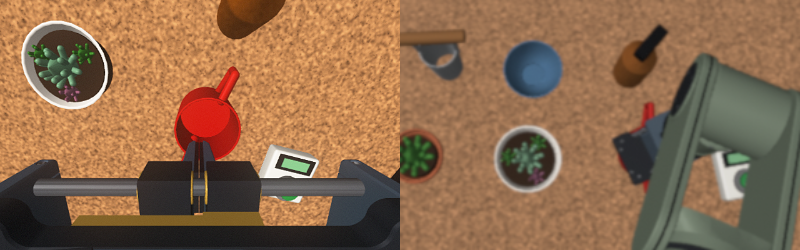

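The wrist half of the picture (shown at 0.625 scale) has the fingertips at (199,142), inside the red mouth, and the bowl at (65,65). The sprayer is well away. I'll go down and hold.

```bash
python3 -m creep '0 0 0.3 0 0 0 0;0 0 0.4 0 0 0 0;0 0 0.3 0 0 0 0;0 0 0 0 0 0 0;0 0 0 0 0 0 0;0 0 0 0 0 0 0;0 0 0 0 0 0 0;0 0 0 0 0 0 0;0 0 0 0 0 0 0;0 0 0 0 0 0 0'
python3 - <<'E'
from h import *
c=calibration("wrist"); im=grab_frame("wrist"); cv2.imwrite("pics/w3.png",im); np.save("w3.npy",c,allow_pickle=True)
R=np.array(c["rotation"])
for q in readout.observe()["ee_pos"]*np.ones((2,1))-[[0,0,0],[0,0,.034]]:
    p=R.T@(q-c["origin"]); print("tip px",c["fx"]*p[0]/p[2]+c["cx"],c["fy"]*p[1]/p[2]+c["cy"])
E
```

```text
clock: 4.0
ee_pos: [0.5433, -0.2132, 0.144]
tcp_rot: [[0.904, 0.428, 0.0], [0.428, -0.904, -0.0], [0.0, 0.0, -1.0]]
contact_force: [0.4, -0.9, 0.5]
grip_width: 0.0007
tip px 318.4358910409699 252.89636405778356
tip px 318.358857983928 231.51792067203192
```

View pics/w3.png

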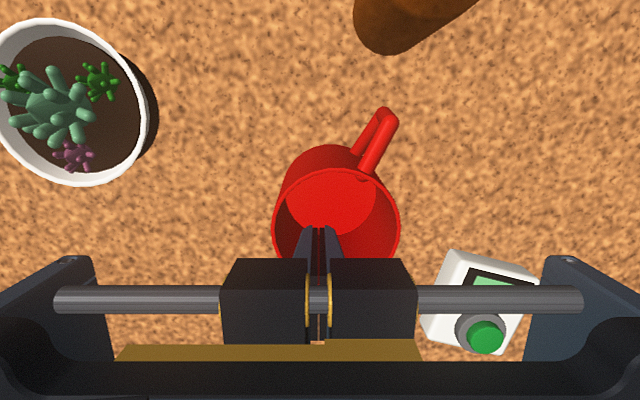

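The point under the tips at rim height, (318,231), is about 14 mm left of the mouth's middle, (336,230). I'll nudge 10 mm and hold for two seconds.

```bash
python3 -m creep '0 0.2 0 0 0 0 0;0 0 0 0 0 0 0;0 0 0 0 0 0 0;0 0 0 0 0 0 0;0 0 0 0 0 0 0;0 0 0 0 0 0 0;0 0 0 0 0 0 0;0 0 0 0 0 0 0;0 0 0 0 0 0 0;0 0 0 0 0 0 0'
python3 -m creep '0 0 0 0 0 0 0;0 0 0 0 0 0 0;0 0 0 0 0 0 0;0 0 0 0 0 0 0;0 0 0 0 0 0 0;0 0 0 0 0 0 0;0 0 0 0 0 0 0;0 0 0 0 0 0 0;0 0 0 0 0 0 0;0 0 0 0 0 0 0'
python3 - <<'E'
from h import *
s=readout.observe();R=s["tcp_rot"]; print(R.T@(np.array([.531,.009,.20])-s["ee_pos"])/.05)
E
```

```text
clock: 5.3
ee_pos: [0.5476, -0.2222, 0.1439]
tcp_rot: [[0.904, 0.428, 0.0], [0.428, -0.904, -0.0], [-0.0, 0.0, -1.0]]
contact_force: [0.4, 0.3, 0.1]
grip_width: 0.0006
clock: 6.55
ee_pos: [0.5476, -0.2222, 0.144]
tcp_rot: [[0.904, 0.428, 0.0], [0.428, -0.904, -0.0], [0.0, 0.0, -1.0]]
contact_force: [0.2, -0.2, -0.2]
grip_width: 0.0008
[ 1.67735929 -4.32210752 -1.12076947]
```

```bash
python3 -m creep '0 0 -0.5 0 0 0 0;0 0 -0.5 0 0 0 0;0.1 -0.3 -0.1 0 0 0 0;0.3 -0.8 0 0 0 0 0;0.3 -0.8 0 0 0 0 0;0.3 -0.8 0 0 0 0 0;0.3 -0.8 0 0 0 0 0;0.3 -0.6 0 0 0 0 0;0.1 -0.2 0.3 0 0 0 0;0 0 0.2 0 0 0 0'
python3 -m creep '0 0 0 0 0 0 0;0 0 0 0 0 0 0'
python3 - <<'E'
from h import *
c=calibration("wrist"); im=grab_frame("wrist"); cv2.imwrite("pics/w4.png",im)
R=np.array(c["rotation"]); e=readout.observe()["ee_pos"]; print(e)
for z in (e[2],.085):
    p=R.T@(np.array([e[0],e[1],z])-c["origin"]); print("tip px",c["fx"]*p[0]/p[2]+c["cx"],c["fy"]*p[1]/p[2]+c["cy"])
E
```

```text
clock: 7.8
ee_pos: [0.5313, 0.009, 0.1721]
tcp_rot: [[0.903, 0.429, -0.003], [0.429, -0.903, -0.0], [-0.003, -0.001, -1.0]]
contact_force: [0.2, -0.3, -0.6]
grip_width: 0.0008
clock: 8.05
ee_pos: [0.5326, 0.0075, 0.1738]
tcp_rot: [[0.905, 0.426, -0.0], [0.426, -0.905, -0.0], [-0.0, 0.0, -1.0]]
contact_force: [-0.5, -0.3, -0.2]
grip_width: 0.0003
[0.53280522 0.00759397 0.17409892]
tip px 318.4738869136166 252.79498136451537
tip px 318.28827301027775 207.56525451750224
```

View pics/w4.png

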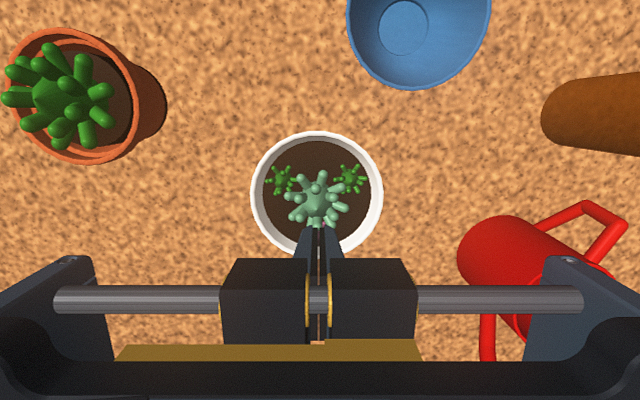

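The big rosette is at about (317,200), and the point under the tips at its height is (318,207), so they line up. I'll go down to 3 cm and hold.

```bash
python3 -m creep '0 0 0.3 0 0 0 0;0 0 0.4 0 0 0 0;0 0 0.4 0 0 0 0;0 0 0 0 0 0 0;0 0 0 0 0 0 0;0 0 0 0 0 0 0;0 0 0 0 0 0 0;0 0 0 0 0 0 0;0 0 0 0 0 0 0;0 0 0 0 0 0 0'
python3 -m creep '0 0 0 0 0 0 0;0 0 0 0 0 0 0;0 0 0 0 0 0 0;0 0 0 0 0 0 0;0 0 0 0 0 0 0;0 0 0 0 0 0 0;0 0 0 0 0 0 0;0 0 0 0 0 0 0;0 0 0 0 0 0 0;0 0 0 0 0 0 0'
python3 - <<'E'
from h import *
s=readout.observe();R=s["tcp_rot"]; print(R.T@(np.array([.491,-.4205,.225])-s["ee_pos"])/.05)
E
```

```text
clock: 9.35
ee_pos: [0.5325, 0.0085, 0.119]
tcp_rot: [[0.904, 0.428, 0.0], [0.428, -0.904, -0.0], [0.0, 0.0, -1.0]]
contact_force: [-0.6, 0.4, 0.0]
grip_width: 0.0008
clock: 10.6
ee_pos: [0.5325, 0.0085, 0.1189]
tcp_rot: [[0.904, 0.428, 0.0], [0.428, -0.904, -0.0], [0.0, 0.0, -1.0]]
contact_force: [-0.4, -0.4, 0.4]
grip_width: 0.0008
[-4.4192321   7.40091905 -2.12088996]
```

```bash
python3 -m creep '0 0 -0.6 0 0 0 0;0 0 -0.8 0 0 0 0;-0.2 0.3 -0.8 0 0 0 0;-0.4 0.7 -0.2 0 0 0 0;-0.5 0.8 0 0 0 0 0;-0.5 0.8 0 0 0 0 0;-0.5 0.8 0 0 0 0 0;-0.5 0.8 0 0 0 0 0;-0.5 0.8 0 0 0 0 0;-0.5 0.8 0 0 0 0 0'
python3 -m creep '-0.5 0.8 0 0 0 0 0;-0.3 0.6 0 0 0 0 0;0 0.2 0.5 0 0 0 0;0 0 0.7 0 0 0 0;0 0 0.7 0 0 0 0;0 0 0.5 0 0 0 0;0 0 0 0 0 0 0;0 0 0 0 0 0 0'
python3 - <<'E'
from h import *
c=calibration("wrist"); im=grab_frame("wrist"); cv2.imwrite("pics/w5.png",im)
s=readout.observe(); R=np.array(c["rotation"]); e=s["ee_pos"]; print(e,s["tcp_rot"].T@(np.array([.491,-.4205,.058])-e)/.05)
p=R.T@(np.array([e[0],e[1],.058])-c["origin"]); print("below px",c["fx"]*p[0]/p[2]+c["cx"],c["fy"]*p[1]/p[2]+c["cy"])
E
```

```text
clock: 11.85
ee_pos: [0.4934, -0.3321, 0.239]
tcp_rot: [[0.904, 0.427, 0.0], [0.427, -0.904, -0.0], [0.0, 0.0, -1.0]]
contact_force: [0.3, 0.8, -0.1]
grip_width: 0.0005
clock: 12.85
ee_pos: [0.4925, -0.4206, 0.1201]
tcp_rot: [[0.904, 0.428, 0.002], [0.428, -0.904, -0.001], [0.001, 0.002, -1.0]]
contact_force: [0.1, -1.0, 0.4]
grip_width: 0.0005
[ 0.49260387 -0.42076003  0.12054883] [-0.02820151 -0.02181866  1.25089049]
below px 318.4500315768488 218.05366624976344
```

View pics/w5.png

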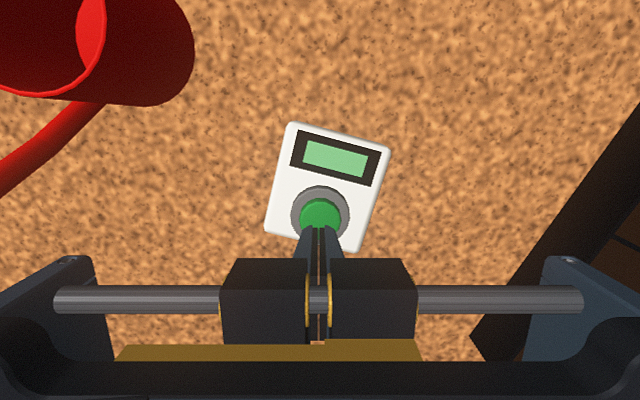

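The button, at about (320,214), sits right under the tips (predicted (318,218)). Going down gently.

```bash
python3 -m creep '0 0 0.4 0 0 0 0;0 0 0.4 0 0 0 0;0 0 0.3 0 0 0 0;0 0 0.1 0 0 0 0;0 0 0 0 0 0 0'
python3 -m creep '0 0 0.06 0 0 0 0;0 0 0.04 0 0 0 0;0 0 0.04 0 0 0 0;0 0 0 0 0 0 0'
```

```text
clock: 13.52
ee_pos: [0.4921, -0.4203, 0.0593]
tcp_rot: [[0.904, 0.428, 0.0], [0.428, -0.904, -0.0], [0.0, 0.001, -1.0]]
contact_force: [-0.5, -0.0, 0.6]
grip_width: 0.0004
clock: 14.02
ee_pos: [0.4925, -0.4206, 0.0526]
tcp_rot: [[0.904, 0.428, 0.002], [0.428, -0.904, -0.001], [0.001, 0.002, -1.0]]
contact_force: [1.2, -0.5, 3.6]
grip_width: 0.0006
```

```bash
python3 -m creep '0 0 0.02 0 0 0 0;0 0 0 0 0 0 0;0 0 0 0 0 0 0'; python3 -m creep '0 0 0.02 0 0 0 0;0 0 0 0 0 0 0;0 0 0 0 0 0 0'
```

```text
clock: 14.4
ee_pos: [0.4925, -0.4207, 0.0523]
tcp_rot: [[0.904, 0.428, 0.002], [0.428, -0.904, -0.002], [0.001, 0.002, -1.0]]
contact_force: [0.0, 0.2, 7.3]
grip_width: 0.0003
clock: 14.78
ee_pos: [0.4925, -0.4207, 0.0521]
tcp_rot: [[0.904, 0.428, 0.002], [0.428, -0.904, -0.002], [0.001, 0.003, -1.0]]
contact_force: [-0.3, 0.2, 11.3]
grip_width: 0.0006
```

At 11 N the height stops changing at 52.1 mm, which is 58 − 6, so the button is fully down. Letting it up and backing off.

```bash
python3 -m creep '0 0 -0.1 0 0 0 0;0 0 -0.2 0 0 0 0;0 0 -0.5 0 0 0 0;0 0 -0.8 0 0 0 0;0 0 -0.8 0 0 0 0;0 0 -0.6 0 0 0 0;0 0 -0.2 0 0 0 0;0 0 0 0 0 0 0;0 0 0 0 0 0 0;0 0 0 0 0 0 0'
python3 - <<'E'
from h import *
im=grab_frame("wrist"); s=grab_frame("scene"); a=cv2.imread("pics/scene0.png")
d=cv2.absdiff(s,a).max(2)>45
for b in blobs(d,12)[:8]: print(cv2.boundingRect(b))
cv2.imwrite("pics/w6.png",np.hstack([cv2.resize(im,(400,250)),cv2.resize(s[120:300,180:468],(400,250))]))
E
```

```text
clock: 16.02
ee_pos: [0.4913, -0.4196, 0.2084]
tcp_rot: [[0.904, 0.428, -0.002], [0.428, -0.904, 0.002], [-0.001, -0.003, -1.0]]
contact_force: [-0.0, -0.8, -0.8]
grip_width: 0.0004
(170, 67, 59, 74)
(162, 14, 54, 46)
(183, 50, 51, 42)
(378, 63, 18, 62)
(181, 0, 20, 16)
(218, 0, 35, 19)
(364, 107, 13, 19)
(360, 16, 10, 28)
```

View pics/w6.png

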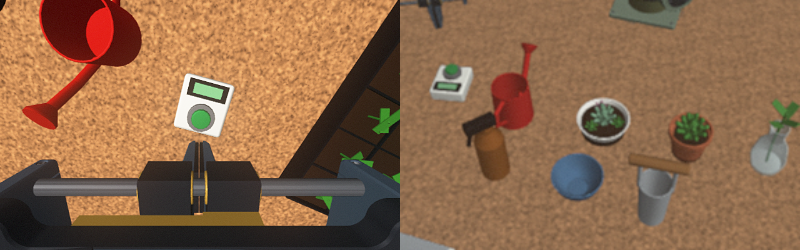

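The button is up at (201,118) in the wrist half. Everything stands where it did, since the only differences from the first scene picture are where the arm is or was. Handing in.

```bash
python3 -c "
from cell import ticket; print(ticket.finish_job())"
```

```text
the job is handed in; nothing more can be done
None
```

I pointed at the can's mouth, then at the succulent bowl, pressed the green timer button and let it up, and handed the job in at about 16 s. No verdict was reported.

- **Can:** the shut fingertips held about 34 mm above the rim for about 3.5 s. A close look put them about 14 mm off the middle, so I nudged them 10 mm during the hold. I did not re-measure after that, but this is well inside the 45 mm allowed.
- **Bowl:** the fingertips held about 34 mm above the big rosette for about 2.3 s. The wrist picture showed them within a few millimetres of its middle.
- **Button:** I pressed until it stopped moving at 52.1 mm, which is the full 6 mm of travel, with at most about 11 N measured. The hand then went back up to 0.21 m.
- **Last checks:** after letting go, the measured force was within noise. The closing pictures showed the button up, and the scene picture differed from the first only where the arm was or had been, so nothing loose visibly moved. No check failed.

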